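# Park the index plunger and shift the transfer slide

## Robot

A 6-joint arm with a two-finger parallel gripper is mounted at the origin on a cart in front of the work surface, level with it; the furniture and walls round the work are solid. World frame = base frame: x ahead of the robot, y to its left, z up, the work surface at z = 0. Lengths are in m, angles in rad, forces in N, time in s.
With the tool pointing down it reaches from about 0.225 to 0.875 m from the base axis. Payload 3.4 kg.
Tool frame: the origin (TCP) lies on the centre line of the jaws, within the pads' length; the fingertips stand 11 mm ahead of it and the grasp point (between the pads) lies 8 mm behind it; z points along the fingers, y is the line along which they close (so a half turn about z gives the same grasp; the last joint's range is limited). The gripper opens to 85 mm and grips with 20 to 120 N. Pads are 22 mm wide; open, the fingers measure 114 mm over their backs; the gripper's body (76 mm by 85 mm) begins 54 mm behind the grasp point. The pads swing forward as they close: fully open they stand 13 mm farther back than shut.
Start: joints at [-1.292, 0.276, 1.505, -0, 1.361, -0.121], TCP at [0.224, -0.53, 0.242] pointing down, gripper open.
Joint ranges: [-2.89, 2.89], [-0.75, 2.08], [0.22, 2.7], [-1.18, 4.32], [0.11, 2.71], [-2.7, 2.7]. Speed limits (rad/s): [2.57, 2.57, 3.14, 3.14, 3.14, 3.14].

## Interface

Orientations are given as a unit quaternion [w, x, y, z].
In Python, from rig import manip, eyes, job gives the robot as it stands.
- The arm moves only by the tool drive_tool, never from a script. Its argument "rows" is a list of rows, each a list of 3 entries, a list of its own where there are three numbers: the turn, a rotation vector about the world's x, y, z in rad, then the shift along the world's x, y, z in cm, then the finger opening in cm, from 0 to 8.54. A call has 1 to 8 rows; each row shifts and turns the commanded pose from where the row before left it; what a row does not reach is not made up. A row lasts 1/8 s, in which the tool goes at most 62.5 mm and 10.7 degrees, less where a joint would pass 70% of its speed; a pose out of reach is approached as far as the arm can. A call is refused whole if a number of a shift passes 6.25 or a number of a turn 0.188, either way. A call with a gripper value outside its range is refused whole. The fingers move at their own pace and stop on an object; "force" is the grip in N (left out, the last holds). Time passes only in rows, so rows that do not move let the fingers close. It gives the time, the measured TCP pose, the force, the opening and the grip force at its end, in the units of the state.
- manip.get_state(): the state, without advancing time (a new reading comes with each control period).
- eyes.get_image(name): name is "side" or "top"; returns the picture (420x560x3 uint8, red, green, blue); there is no depth.
- eyes.get_calibration(name): a dict with "camera_matrix" (3x3 intrinsics, pixels), "view" (4x4, takes a point from world to camera coordinates). Camera axes: x right, y up, looking along -z (the intrinsics and any distortion apply to the point x, -y, -z); pixel columns grow to the right and rows downward; lengths in m; the calibration is good to about 2 mm. A picture is of the moment at which its call begins. get_calibration takes no time and is no camera call.
- job.sign_off(): hands the job in; it is judged then, once.
The state is a dict: "clock": time; "qpos": joint angles; "qd": joint speeds; "effort": joint torques, N m; "position": TCP position; "ee_rot": TCP orientation; "contact_force": force on the tool from outside, world axes, zero at the start; "moment": the same for the moment, N m; "width": finger opening in m; "gripper_force": force on a finger pad.
Only numpy, scipy, OpenCV 4.12 (cv2) and the standard library are available. Lean on these libraries where they do the work, as an engineer would, in place of code of your own. Each camera call takes 0.05 s, during which the arm holds its last target. There are 200 camera calls.

## Task

The stud's transfer slide is locked by the sprung index plunger with the black T-handle. Pull the T-handle up, twist it clockwise until you feel it just touch its light sprung stop, without forcing the stop back, and let it down into the rest notch so that it stays retracted on its own when you let go. Then move the carriage by its upright black post gently along to the end stop and let go, with the stud still sitting in its nest and the tray, bottle and tape roll left where they are.

Things in the scene. Friction and masses are not known exactly. Their poses are not given: they have to be found in the camera images.
- fixture: transfer slide bolted to the table: aluminium base plate 215 x 310 mm, 12 mm thick, with two rails and a dark steel end stop. Origin on its underside at table height; the plate reaches from x -130 to +85 and y -155 to +155 mm in this frame. z up; the carriage travels along +y to the end stop. The plunger axis stands upright at x -87, y 0
- plunger (a joint): lift of the index plunger, m: 0 = nose engaged in the carriage, grows as it is pulled up. A spring pulls it down: about 10 N at 0, 0.45 N more per mm. The nose clears the carriage at 6 mm; the 6 mm square cross pin on the stem clears all rims at 10 mm; upper stop at 13 mm. Parked in the rest notch (3 mm deep) it stands at 7 mm; resting on a rim at 10 mm is not parked
- t_handle (a joint): turn of the T-handle, rad: 0 = cross pin in the deep slot, grows clockwise seen from above; it turns only while lifted 10 mm or more. The middle of the rest notch lies anywhere between 0.8 and 1.42, with 0.06 rad of play to either side. Right behind the notch stands the tall sprung stop; a pin that just touches it stands over the notch. The other way a tall fixed guard blocks it
- t_grip (a point): middle of the T-handle's black plastic bar, on the plunger axis, 100 mm above the table when engaged. The bar is 46 mm long (along this point's x; the fixture's x at turn 0), 14 mm thick (along y) and reaches from 12 mm below this point to 10 mm above. It rises and turns with the handle. The highest thing beside it is the stud's top, 77 mm above the table
- carriage (a joint): travel of the carriage, m: 0 = load position, locked by the plunger, 0.100 = fully home against the end stop. It takes about 2 to 3 N to move
- post_grip (a point): point on the axis of the carriage's upright black post, 16 mm in diameter, 100 mm above the table, 12 mm below the post's top; the carriage is moved by it. z up, axes as the fixture's
- nest (a point): middle of the carriage's top face, 30 mm above the table, where the stud sits between four steel pegs
- stud: round road stud with clear lens, 128 mm in diameter, 47 mm high, 0.41 kg, loose in the nest on the carriage; origin at the centre of its underside
- tray: bystander: small black tray of brass inserts, 62 x 90 x 22 mm, origin under its centre
- oil: bystander: white bottle with orange cap, 38 mm in diameter, 105 mm high, origin under its centre
- tape: bystander: tape roll lying flat, 99 mm in diameter, 48 mm high, origin under its centre
- collar_mid (a point): on the plunger axis, 57 mm above the table (notch floor): middle of the slotted sleeve and of the steel collar (radius 29 mm, walls up to 68 mm high) that carries the notch and its stop; the collar's angle differs on every fixture and is not measured. Plunger and fixture may press on each other with 40 N in all (the spring makes 13 N when parked)
- stop (a joint): how far the sprung stop behind the notch is pushed back, rad; 0 = at rest, grows clockwise as the pin pushes it. Its spring gives 1.5 N m per rad and it must not be pushed back by more than 0.1 rad (0.15 N m). It stands on the collar, so this value does not tell where the notch is
There are look-alikes about, which are no part of the job. What is shaped like the stud but green is not meant.

How it is judged:
On the way, in this order (a step that is already met when the one before it is completed fails the run):
1. the plunger is parked in the rest notch and let go, the carriage not yet moved (value of joint plunger between 0.0058 and 0.0085 m and value of joint t_handle above 0.65 rad and contact force between the fingers and t_handle below 0.3 N and value of joint carriage below 0.006 m), for 0.3 s.
2. the carriage is fully home against the end stop (value of joint carriage above 0.096 m), for 0.1 s.
At the end, for the whole second after the job is handed in: the plunger rests in the notch (lift 5.8 to 8.5 mm, turned more than 0.65 rad), the carriage is within 4 mm of the end stop and at rest, the stud lies flat in the nest within 8 mm of its middle (value of joint plunger between 0.0058 and 0.0085 m and value of joint t_handle above 0.65 rad and value of joint carriage above 0.096 m and velocity of joint carriage below 0.01 m/s and horizontal distance between stud and nest below 0.008 m and angle between stud's own z axis and vertical below 0.06 rad and linear speed of stud below 0.02 m/s); the robot touches nothing.
It fails at once if the plunger or its cross pin was forced against upper stop, guard, notch or carriage with more than 40 N (contact force between plunger and fixture above 40 N).
It fails at once if the light sprung stop was forced back by more than 0.1 rad (value of joint stop above 0.1 rad).
It fails at once if the carriage was slammed into the end stop (faster than 0.25 m/s in the last 10 mm) (value of joint carriage above 0.09 m and velocity of joint carriage above 0.25 m/s).
It fails at once if the stud was lifted or tipped out of its nest (angle between stud's own z axis and vertical above 0.2 rad or horizontal distance between stud and nest above 0.02 m).
It fails at once if a bystander was pushed more than 30 mm (distance of any of tray, oil, tape from where it was at the start of the episode above 0.03 m).
It also fails if it takes over 67 s, if anything falls off the work surface, if the arm or the gripper's body presses on something with over 40 N, if the wrist force passes 120 N, or if a joint passes its speed limit or range.

## Working session

There is one attempt and no reset: what is moved stays moved. The work goes in short steps, Python scripts to look and compute and a tool call to move; the robot and the scene stay as the last step left them, time stands still between calls to the robot, and variables do not carry over. Pictures are saved under pics/ and viewed, at most 10 in all, crops included, and the job is handed in when it is done.

Besides the shell and the picture viewer there is one more tool, called by a JSON object that holds its "op" and its "data". drive_tool: Moves the arm, as the interface text tells. Its arguments: {"type":"object","properties":{"rows":{"type":"array"},"force":{"type":"number"}},"required":["rows"]}

```bash
mkdir -p pics; python3 - <<'E'
from rig import manip, eyes, job
import cv2
for n in("top","side"):
    cv2.imwrite(f"pics/{n}0.png",eyes.get_image(n)[:,:,::-1]); c=eyes.get_calibration(n); print(n,c)
print(manip.get_state())
E
```

```text
top {'camera_matrix': array([[433.85757337,   0.        , 284.84343085],
       [  0.        , 433.85757337, 212.46730979],
       [  0.        ,   0.        ,   1.        ]]), 'view': array([[ 2.19533276e-02, -9.99753139e-01,  3.42227552e-03,
         3.40765160e-03],
       [ 9.94042956e-01,  2.21932049e-02,  1.06705500e-01,
        -6.05601899e-01],
       [-1.06755109e-01,  1.05934808e-03,  9.94284780e-01,
        -1.19925920e+00],
       [ 0.00000000e+00,  0.00000000e+00,  0.00000000e+00,
         1.00000000e+00]])}
side {'camera_matrix': array([[430.22471793,   0.        , 281.32151965],
       [  0.        , 430.22471793, 201.53793922],
       [  0.        ,   0.        ,   1.        ]]), 'view': array([[-0.99472198, -0.10258855, -0.00194268,  0.60866207],
       [ 0.0648092 , -0.64285789,  0.76323882, -0.09491739],
       [-0.07954843,  0.75908453,  0.64611356, -1.41437193],
       [ 0.        ,  0.        ,  0.        ,  1.        ]])}
{'clock': 0.1, 'qpos': array([-1.29200597e+00,  2.76547837e-01,  1.50601119e+00, -6.42763541e-06,
        1.36072227e+00, -1.21007230e-01]), 'qd': array([-4.76228573e-04, -8.93042705e-04, -1.93270532e-03, -3.04796877e-05,
       -9.25856627e-04, -1.08761372e-03]), 'effort': array([ 1.41917899e-03, -4.17698121e+01, -2.46405280e+01, -2.46616737e-04,
        5.69426207e-03,  7.37787559e-06]), 'position': array([ 0.22366969, -0.52921351,  0.24151518]), 'ee_rot': array([-8.41448595e-04,  9.80086197e-01,  1.98570729e-01, -6.96736605e-05]), 'contact_force': array([0.91303075, 0.0726355 , 0.66432429]), 'moment': array([0.00847422, 0.03809987, 0.02962696]), 'gripper_force': 0.0, 'width': 0.08563235421712022}
```

View pics/top0.png

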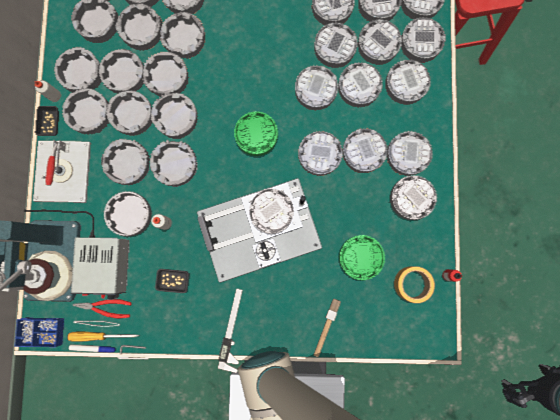

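View pics/side0.png

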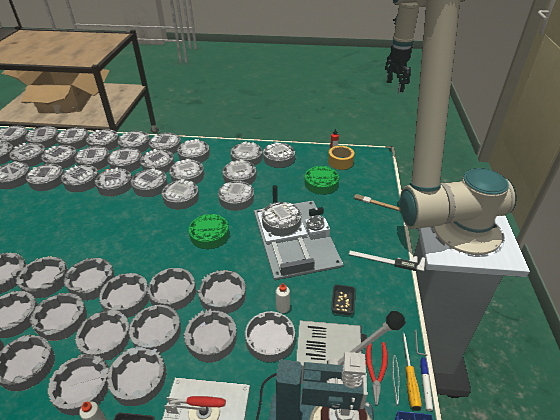

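The top view shows the fixture around (262,230): T-handle near (264,252), end stop near (208,232), post near (302,200), stud at (271,211). In the side view the post is near (276,195) and the handle near (316,212).

```bash
python3 - <<'E'
import cv2,numpy as np
a=cv2.imread("pics/top0.png")[170:290,190:330]; b=cv2.imread("pics/side0.png")[175:285,245:350]
a=cv2.resize(a,None,fx=4,fy=4,interpolation=2); b=cv2.resize(b,None,fx=3.7,fy=3.7,interpolation=2)
b=cv2.copyMakeBorder(b,0,480-b.shape[0],0,0,0)[:480,:]
cv2.imwrite("pics/crop0.png",np.hstack([a[:,:410],b[:,:390]]) if 0 else a); cv2.imwrite("pics/crop1.png",b)
E
```

```text
(no output)
```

View pics/crop0.png

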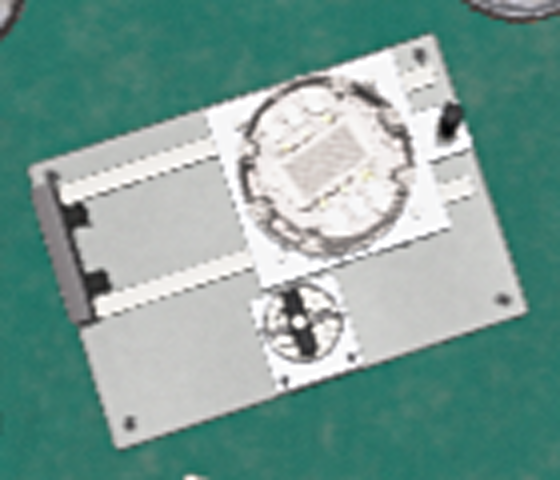

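View pics/crop1.png

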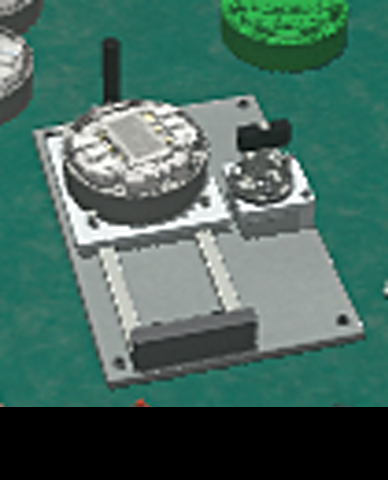

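```bash
cat >h.py <<'E'
import numpy as np
from rig import manip, eyes, job
def ray(n,u,v):
    c=eyes.get_calibration(n);K=c["camera_matrix"];V=c["view"];R=V[:3,:3]
    d=np.linalg.inv(K)@[u,v,1];d=R.T@(d*[1,-1,-1]);return -R.T@V[:3,3],d/np.linalg.norm(d)
def plane(n,u,v,z):
    o,d=ray(n,u,v);return o+d*(z-o[2])/d[2]
def tri(a,b):
    (o,d),(p,e)=ray("top",*a),ray("side",*b)
    s,t=np.linalg.lstsq(np.c_[d,-e],p-o,rcond=None)[0];return (o+s*d+p+t*e)/2,np.linalg.norm(o+s*d-p-t*e)
def proj(n,X):
    c=eyes.get_calibration(n);q=c["view"]@[*X,1];q=c["camera_matrix"]@(q[:3]*[1,-1,-1]);return q[:2]/q[2]
E
python3 - <<'E'
from h import *
np.set_printoptions(precision=4,suppress=True)
t=lambda x,y:(190+x/4,170+y/4)
s=lambda x,y:(245+x/3.7,175+y/3.7)
C=np.array([plane("top",*t(*p),.012)[:2] for p in [(435,35),(526,308),(122,448),(31,172)]])
L=np.array([[85,-155],[-130,-155],[-130,155],[85,155]])/1000
print(C,[np.linalg.norm(C[i]-C[i-1]) for i in range(4)])
m=C.mean(0);l=L.mean(0);U,_,Vt=np.linalg.svd((L-l).T@(C-m));R=Vt.T@U.T
o=m-R@l;th=np.arctan2(R[1,0],R[0,0]);print("origin",o,"yaw",th,"det",np.linalg.det(R));print("plungerF",o+R@[-.087,0])
print("resid",(L@R.T+o-C)*1e3)
print("handle plane .11",plane("top",*t(300,321),.11),tri(t(300,321),s(264,134)))
print("posttop .112",plane("top",*t(452,106),.112),plane("side",*s(111,40),.112),tri(t(452,106),s(111,40)))
print("post in F",R.T@(plane("top",*t(452,106),.112)[:2]-o))
a=plane("top",*t(294,288),.11);b=plane("top",*t(307,355),.11);print("bar",b-a,np.linalg.norm(b-a),np.arctan2(*(a-b)[1::-1]))
E
```

```text
[[ 0.7072 -0.0215]
 [ 0.5105 -0.0903]
 [ 0.4052  0.1949]
 [ 0.6004  0.2679]] [np.float64(0.30842113997188364), np.float64(0.20832095359114655), np.float64(0.30397960216339276), np.float64(0.2083947812961313)]
origin [0.577  0.0955] yaw 0.35150125749668226 det 1.0000000000000002
plungerF [0.4953 0.0655]
resid [[ 2.9687  0.7285]
 [-2.2483 -4.5121]
 [-3.6897  1.3726]
 [ 2.9693  2.411 ]]
handle plane .11 [0.4958 0.067  0.11  ] (array([0.4956, 0.0674, 0.0997]), np.float64(0.0008066452042314263))
posttop .112 [ 0.6407 -0.0305  0.112 ] [ 0.6358 -0.0311  0.112 ] (array([ 0.6381, -0.0305,  0.1128]), np.float64(0.004854952445508081))
post in F [ 0.0165 -0.1403]
bar [-0.0438 -0.0097  0.    ] 0.04482433397726246 0.21892159519302162
```

{"op": "drive_tool", "data": {"rows": [[[0, 0, 0.182], [1.6, 3.5, 0], 5], [[0, 0, 0.182], [1.6, 3.5, 0], 5], [[0, 0, 0.182], [1.6, 3.5, 0], 5], [[0, 0, 0.182], [1.6, 3.5, 0], 5], [[0, 0, 0.182], [1.6, 3.5, 0], 5], [[0, 0, 0.182], [1.6, 3.5, 0], 5], [[0, 0, 0.182], [1.6, 3.5, 0], 5], [[0, 0, 0.182], [1.6, 3.5, 0], 5]], "force": 20}}

```text
clock: 1.1
position: [0.352, -0.2483, 0.2421]
ee_rot: [-0.0, 0.597, 0.802, 0.0]
contact_force: [0.9, 0.1, 0.3]
width: 0.0497
gripper_force: 0.0
```

{"op": "drive_tool", "data": {"rows": [[[0, 0, 0.182], [1.6, 3.5, 0], 5], [[0, 0, 0.182], [1.6, 3.5, 0], 5], [[0, 0, 0.182], [1.6, 3.5, 0], 5], [[0, 0, 0.182], [1.6, 3.5, 0], 5], [[0, 0, 0.182], [1.6, 3.5, 0], 5], [[0, 0, 0.182], [1.6, 3.5, 0], 5], [[0, 0, 0.182], [1.6, 3.5, 0], 5], [[0, 0, 0.182], [1.6, 3.5, 0], 5]]}}

```text
clock: 2.1
position: [0.4799, 0.0316, 0.242]
ee_rot: [-0.0, -0.088, 0.996, 0.0]
contact_force: [-0.2, -0.1, -0.6]
width: 0.0497
gripper_force: 0.0
```

{"op": "drive_tool", "data": {"rows": [[[0, 0, 0.182], [0, 0, 0], 4], [[0, 0, 0], [0, 0, 0], 4]]}}

```text
clock: 2.35
position: [0.4795, 0.0307, 0.2419]
ee_rot: [-0.001, -0.175, 0.985, 0.0]
contact_force: [-0.1, 0.0, -0.6]
width: 0.0402
gripper_force: 0.0
```

```bash
python3 - <<'E'
from h import *
s=manip.get_state();print(s);w,x,y,z=s['ee_rot'];print("yaw",2*np.arctan2(y,x))
E
```

```text
{'clock': 2.35, 'qpos': array([-8.08681588e-02,  1.33840455e-01,  1.69412192e+00, -7.06407847e-05,
        1.31485710e+00, -2.00278221e+00]), 'qd': array([-0.01883451, -0.00590341,  0.0036343 , -0.00063336, -0.00021785,
        0.04837745]), 'effort': array([ 4.22444539e-01, -3.23714232e+01, -2.42831308e+01,  3.91972333e-02,
       -1.52553344e-02, -3.66368601e-01]), 'position': array([0.47953433, 0.03073949, 0.24185205]), 'ee_rot': array([-6.02017293e-04, -1.74667227e-01,  9.84627332e-01,  1.22529300e-04]), 'contact_force': array([-0.05227524,  0.03758959, -0.59446482]), 'moment': array([-0.03596714,  0.04414991,  0.08214252]), 'gripper_force': 0.0, 'width': 0.040195633574564356}
yaw 3.492728299192868
```

{"op": "drive_tool", "data": {"rows": [[[0, 0, 0], [1.6, 3.6, 0], 4], [[0, 0, 0], [0, 0, -5], 4], [[0, 0, 0], [0, 0, -5], 4], [[0, 0, 0], [0, 0, -1], 4], [[0, 0, 0], [0, 0, 0], 4]]}}

```text
clock: 2.98
position: [0.4961, 0.0659, 0.1327]
ee_rot: [-0.0, -0.174, 0.985, 0.0]
contact_force: [0.7, -0.1, 0.5]
width: 0.0397
gripper_force: 0.0
```

```bash
python3 - <<'E'
from h import *
import cv2
s=manip.get_state();print(s['position'],s['moment'])
a=eyes.get_image("top")[200:300,210:330,::-1];b=eyes.get_image("side")[150:250,260:370,::-1]
r=lambda i:cv2.resize(i,(400,400*i.shape[0]//i.shape[1]),interpolation=2)
a,b=r(a),r(b);h=min(len(a),len(b));cv2.imwrite("pics/c2.png",np.hstack([a[:h],b[:h]]))
E
```

```text
[0.4961021  0.06592191 0.13265578] [ 0.06076968 -0.01254391 -0.03536386]
```

View pics/c2.png

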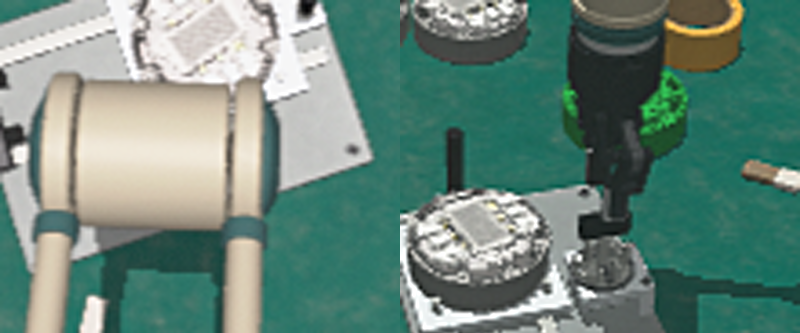

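The side view shows the open fingers straddling the T-bar at about (605,220) in the crop; the top view is hidden by the wrist. I'll go down and close.

{"op": "drive_tool", "data": {"rows": [[[0, 0, 0], [0, 0, -2], 4], [[0, 0, 0], [0, 0, -2], 4], [[0, 0, 0], [0, 0, 0], 4]]}}

```text
clock: 3.45
position: [0.4961, 0.0662, 0.093]
ee_rot: [0.0, -0.175, 0.985, 0.0]
contact_force: [-0.7, 0.4, 1.0]
width: 0.04
gripper_force: 0.0
```

{"op": "drive_tool", "data": {"rows": [[[0, 0, 0], [0, 0, 0], 3], [[0, 0, 0], [0, 0, 0], 2], [[0, 0, 0], [0, 0, 0], 1.7], [[0, 0, 0], [0, 0, 0], 1], [[0, 0, 0], [0, 0, 0], 0.5], [[0, 0, 0], [0, 0, 0], 0.5]], "force": 50}}

```text
clock: 4.2
position: [0.4964, 0.0672, 0.0935]
ee_rot: [0.001, -0.175, 0.985, 0.001]
contact_force: [-2.5, 3.2, 6.6]
width: 0.013
gripper_force: 48.7
```

```bash
cat >st.py <<'E'
from h import *
s=manip.get_state();w,x,y,z=s['ee_rot'];print(np.round(s['position'],4),"yaw",round(2*np.arctan2(y,x),4),"F",s['contact_force'].round(2),"M",s['moment'].round(3),s['width'].__round__(4),s['gripper_force'],s['clock'],"eff6",s['effort'][5].round(3))
E
python3 st.py
```

```text
[0.4964 0.0672 0.0935] yaw 3.4931 F [-2.47  3.17  6.61] M [0.672 0.199 0.056] 0.013 48.71048603206873 4.2 eff6 -0.01
```

{"op": "drive_tool", "data": {"rows": [[[0, 0, 0], [0, 0.1, 0.3], 0.5], [[0, 0, 0], [0, 0, 0.2], 0.5], [[0, 0, 0], [0, 0, 0], 0.5], [[0, 0, 0], [0, 0, 0], 0.5]]}}

```text
clock: 4.7
position: [0.4956, 0.0675, 0.0967]
ee_rot: [-0.0, -0.175, 0.985, 0.0]
contact_force: [2.7, 2.5, -11.7]
width: 0.0135
gripper_force: 48.8
```

{"op": "drive_tool", "data": {"rows": [[[0, 0, 0], [0, 0, 0.2], 0.5], [[0, 0, 0], [0, 0, 0.2], 0.5], [[0, 0, 0], [0, 0, 0], 0.5], [[0, 0, 0], [0, 0, 0], 0.5]]}}

```text
clock: 5.2
position: [0.4956, 0.0674, 0.1013]
ee_rot: [-0.0, -0.175, 0.985, 0.0]
contact_force: [3.4, 3.9, -13.1]
width: 0.0135
gripper_force: 49.0
```

```bash
python3 st.py
```

```text
[0.4956 0.0674 0.1013] yaw 3.4937 F [  3.44   3.91 -13.07] M [ 0.618 -0.388 -0.007] 0.0135 49.014241844415665 5.2 eff6 -0.009
```

{"op": "drive_tool", "data": {"rows": [[[0, 0, 0], [0.1, 0.1, 0.2], 0.5], [[0, 0, 0], [0, 0, 0.15], 0.5], [[0, 0, 0], [0, 0, 0], 0.5], [[0, 0, 0], [0, 0, 0], 0.5]]}}

```text
clock: 5.7
position: [0.4961, 0.0679, 0.1046]
ee_rot: [-0.001, -0.175, 0.985, -0.0]
contact_force: [0.5, -0.5, -15.3]
width: 0.0135
gripper_force: 48.8
```

```bash
python3 st.py
```

```text
[0.4961 0.0679 0.1046] yaw 3.4941 F [  0.47  -0.46 -15.3 ] M [-0.11  -0.098 -0.011] 0.0135 48.8022270728834 5.7 eff6 -0.007
```

{"op": "drive_tool", "data": {"rows": [[[0, 0, -0.1], [0, 0, 0], 0.5], [[0, 0, -0.1], [0, 0, 0], 0.5], [[0, 0, 0], [0, 0, 0], 0.5]]}}

```text
clock: 6.08
position: [0.4962, 0.0681, 0.1046]
ee_rot: [-0.001, -0.077, 0.997, -0.0]
contact_force: [0.1, -1.0, -14.9]
width: 0.0132
gripper_force: 48.9
```

```bash
python3 st.py
```

```text
[0.4962 0.0681 0.1046] yaw 3.2951 F [  0.13  -0.96 -14.9 ] M [-0.126  0.006  0.039] 0.0132 48.85212515015155 6.075 eff6 0.188
```

Turning freely (M_z ≈ 0.04). Continue.

{"op": "drive_tool", "data": {"rows": [[[0, 0, -0.1], [0, 0, 0], 0.5], [[0, 0, -0.1], [0, 0, 0], 0.5], [[0, 0, -0.1], [0, 0, 0], 0.5], [[0, 0, -0.1], [0, 0, 0], 0.5], [[0, 0, -0.1], [0, 0, 0], 0.5], [[0, 0, 0], [0, 0, 0], 0.5]]}}

```text
clock: 6.82
position: [0.4962, 0.0683, 0.1046]
ee_rot: [-0.001, 0.172, 0.985, -0.0]
contact_force: [-0.4, 0.3, -15.8]
width: 0.0133
gripper_force: 48.9
```

```bash
python3 st.py
```

```text
[0.4962 0.0683 0.1046] yaw 2.7963 F [ -0.38   0.26 -15.81] M [-0.049  0.098 -0.048] 0.0133 48.921634876169264 6.825 eff6 0.181
```

```bash
cat >av.py <<'E'
from h import *
A=[]
for i in range(5):
    eyes.get_image("side");s=manip.get_state();A.append([*s['contact_force'],*s['moment'],s['effort'][5]])
w,x,y,z=s['ee_rot'];A=np.array(A)
print("t",s['clock'],"turn",round(3.4937-2*np.arctan2(y,x),4),"Mz %.3f +- %.3f"%(A[:,5].mean(),A[:,5].std()),"eff6 %.3f+-%.3f"%(A[:,6].mean(),A[:,6].std()),"F",A[:,:3].mean(0).round(1),"z",s['position'][2].round(4))
E
python3 av.py
```

```text
t 7.075 turn 0.6987 Mz 0.043 +- 0.027 eff6 0.008+-0.010 F [ -0.6  -0.2 -15.9] z 0.1046
```

{"op": "drive_tool", "data": {"rows": [[[0, 0, -0.025], [0, 0, 0], 0.5]]}}

```text
clock: 7.2
position: [0.4963, 0.0683, 0.1046]
ee_rot: [-0.001, 0.186, 0.983, -0.0]
contact_force: [-1.1, -1.0, -16.6]
width: 0.0136
gripper_force: 48.8
```

```bash
python3 av.py
```

```text
t 7.45 turn 0.7247 Mz -0.004 +- 0.036 eff6 0.017+-0.029 F [ -1.5  -0.2 -16.4] z 0.1047
```

{"op": "drive_tool", "data": {"rows": [[[0, 0, -0.025], [0, 0, 0], 0.5]]}}

```text
clock: 7.58
position: [0.4965, 0.0683, 0.1047]
ee_rot: [-0.0, 0.198, 0.98, -0.0]
contact_force: [-1.3, -0.0, -16.5]
width: 0.0133
gripper_force: 48.8
```

```bash
python3 av.py
```

```text
t 7.825 turn 0.7499 Mz -0.015 +- 0.015 eff6 0.019+-0.029 F [ -1.5  -0.2 -16.2] z 0.1047
```

{"op": "drive_tool", "data": {"rows": [[[0, 0, -0.025], [0, 0, 0], 0.5], [[0, 0, 0], [0, 0, 0], 0.5]]}}

```text
clock: 8.07
position: [0.4966, 0.0683, 0.1048]
ee_rot: [-0.0, 0.21, 0.978, -0.0]
contact_force: [-2.3, 0.1, -16.9]
width: 0.0135
gripper_force: 48.8
```

```bash
python3 av.py
```

```text
t 8.325 turn 0.7749 Mz -0.007 +- 0.027 eff6 -0.008+-0.005 F [ -2.4  -0.6 -15.9] z 0.1048
```

{"op": "drive_tool", "data": {"rows": [[[0, 0, -0.025], [0, 0, 0], 0.5], [[0, 0, 0], [0, 0, 0], 0.5]]}}

```text
clock: 8.57
position: [0.4967, 0.0683, 0.1048]
ee_rot: [-0.0, 0.222, 0.975, -0.0]
contact_force: [-2.4, 0.5, -15.3]
width: 0.0132
gripper_force: 48.9
```

```bash
python3 av.py
```

```text
t 8.825 turn 0.7999 Mz 0.022 +- 0.013 eff6 -0.008+-0.005 F [ -2.7  -0.7 -16.1] z 0.1048
```

{"op": "drive_tool", "data": {"rows": [[[0, 0, -0.025], [0, 0, 0], 0.5], [[0, 0, 0], [0, 0, 0], 0.5]]}}

```text
clock: 9.07
position: [0.4967, 0.0683, 0.1048]
ee_rot: [-0.0, 0.234, 0.972, 0.0]
contact_force: [-2.8, -0.8, -15.3]
width: 0.0134
gripper_force: 49.0
```

```bash
python3 av.py
```

```text
t 9.325 turn 0.8249 Mz -0.032 +- 0.029 eff6 -0.008+-0.005 F [ -3.   -0.6 -16.5] z 0.1048
```

{"op": "drive_tool", "data": {"rows": [[[0, 0, -0.025], [-0.06, 0, 0], 0.5], [[0, 0, 0], [0, 0, 0], 0.5]]}}

```text
clock: 9.57
position: [0.4966, 0.0683, 0.1049]
ee_rot: [0.0, 0.247, 0.969, 0.0]
contact_force: [-2.7, 0.2, -15.8]
width: 0.0131
gripper_force: 49.0
```

```bash
python3 av.py
```

```text
t 9.825 turn 0.8499 Mz -0.022 +- 0.026 eff6 -0.008+-0.006 F [ -2.4  -0.7 -15.7] z 0.105
```

{"op": "drive_tool", "data": {"rows": [[[0, 0, -0.025], [0, 0, 0], 0.5], [[0, 0, 0], [0, 0, 0], 0.5]]}}

```text
clock: 10.07
position: [0.4965, 0.0683, 0.1049]
ee_rot: [0.0, 0.259, 0.966, 0.0]
contact_force: [-1.8, -0.1, -15.1]
width: 0.0135
gripper_force: 49.1
```

```bash
python3 av.py
```

```text
t 10.325 turn 0.8749 Mz -0.036 +- 0.016 eff6 -0.008+-0.006 F [ -1.7  -0.  -15.6] z 0.1049
```

{"op": "drive_tool", "data": {"rows": [[[0, 0, -0.025], [0, 0, 0], 0.5], [[0, 0, 0], [0, 0, 0], 0.5]]}}

```text
clock: 10.58
position: [0.4965, 0.0684, 0.1049]
ee_rot: [0.0, 0.271, 0.963, 0.0]
contact_force: [-1.4, -0.5, -15.5]
width: 0.0135
gripper_force: 49.1
```

```bash
python3 av.py
```

```text
t 10.825 turn 0.9 Mz -0.025 +- 0.020 eff6 -0.007+-0.005 F [ -0.8  -0.1 -14.8] z 0.1049
```

{"op": "drive_tool", "data": {"rows": [[[0, 0, -0.025], [0, 0, 0], 0.5], [[0, 0, 0], [0, 0, 0], 0.5]]}}

```text
clock: 11.08
position: [0.4964, 0.0683, 0.1049]
ee_rot: [0.0, 0.283, 0.959, 0.0]
contact_force: [-0.5, 0.0, -13.9]
width: 0.0133
gripper_force: 49.1
```

```bash
python3 av.py
```

```text
t 11.325 turn 0.9249 Mz -0.017 +- 0.018 eff6 -0.006+-0.005 F [ -0.4  -0.1 -14.9] z 0.1049
```

{"op": "drive_tool", "data": {"rows": [[[0, 0, -0.025], [0, 0, 0], 0.5], [[0, 0, 0], [0, 0, 0], 0.5]]}}

```text
clock: 11.58
position: [0.4963, 0.0683, 0.1048]
ee_rot: [0.0, 0.295, 0.956, 0.0]
contact_force: [0.0, 0.0, -15.3]
width: 0.0137
gripper_force: 49.0
```

```bash
python3 av.py
```

```text
t 11.825 turn 0.9499 Mz -0.012 +- 0.036 eff6 -0.007+-0.005 F [ -0.4   0.1 -14.9] z 0.1049
```

{"op": "drive_tool", "data": {"rows": [[[0, 0, -0.025], [0, 0, 0], 0.5], [[0, 0, 0], [0, 0, 0], 0.5]]}}

```text
clock: 12.08
position: [0.4963, 0.0683, 0.1049]
ee_rot: [0.0, 0.307, 0.952, 0.0]
contact_force: [0.2, -0.4, -15.0]
width: 0.0132
gripper_force: 48.9
```

```bash
python3 av.py
```

```text
t 12.325 turn 0.975 Mz -0.019 +- 0.022 eff6 -0.007+-0.005 F [ -0.3   0.2 -15. ] z 0.1049
```

{"op": "drive_tool", "data": {"rows": [[[0, 0, -0.025], [0, 0, 0], 0.5], [[0, 0, 0], [0, 0, 0], 0.5]]}}

```text
clock: 12.58
position: [0.4963, 0.0684, 0.1049]
ee_rot: [0.0, 0.318, 0.948, 0.0]
contact_force: [0.2, 1.3, -13.8]
width: 0.0132
gripper_force: 48.9
```

```bash
python3 av.py
```

```text
t 12.825 turn 0.9999 Mz -0.013 +- 0.032 eff6 -0.007+-0.005 F [  0.5   0.2 -14.7] z 0.1048
```

{"op": "drive_tool", "data": {"rows": [[[0, 0, -0.025], [0, 0, 0], 0.5], [[0, 0, 0], [0, 0, 0], 0.5]]}}

```text
clock: 13.08
position: [0.4963, 0.0683, 0.1049]
ee_rot: [0.0, 0.33, 0.944, 0.0]
contact_force: [-0.7, 0.1, -15.3]
width: 0.0136
gripper_force: 48.9
```

```bash
python3 av.py
```

```text
t 13.325 turn 1.0249 Mz -0.012 +- 0.039 eff6 -0.007+-0.005 F [ -0.1   0.2 -15.3] z 0.1049
```

{"op": "drive_tool", "data": {"rows": [[[0, 0, -0.025], [0, 0, 0], 0.5], [[0, 0, 0], [0, 0, 0], 0.5]]}}

```text
clock: 13.58
position: [0.4963, 0.0683, 0.1048]
ee_rot: [0.0, 0.342, 0.94, 0.0]
contact_force: [0.6, 1.3, -14.9]
width: 0.0131
gripper_force: 48.9
```

```bash
python3 av.py
```

```text
t 13.825 turn 1.0499 Mz 0.007 +- 0.052 eff6 -0.007+-0.005 F [  0.2   0.7 -15. ] z 0.1049
```

{"op": "drive_tool", "data": {"rows": [[[0, 0, -0.025], [0, 0, 0], 0.5], [[0, 0, 0], [0, 0, 0], 0.5]]}}

```text
clock: 14.08
position: [0.4962, 0.0683, 0.1048]
ee_rot: [0.0, 0.354, 0.935, 0.0]
contact_force: [0.3, 0.8, -15.6]
width: 0.013
gripper_force: 48.9
```

```bash
python3 av.py
```

```text
t 14.325 turn 1.0749 Mz -0.011 +- 0.011 eff6 -0.007+-0.005 F [  0.2   0.8 -14.9] z 0.1048
```

{"op": "drive_tool", "data": {"rows": [[[0, 0, -0.025], [0, 0, 0], 0.5], [[0, 0, 0], [0, 0, 0], 0.5]]}}

```text
clock: 14.58
position: [0.4962, 0.0683, 0.1048]
ee_rot: [0.0, 0.365, 0.931, 0.0]
contact_force: [0.5, 0.4, -14.3]
width: 0.0134
gripper_force: 48.9
```

```bash
python3 av.py
```

```text
t 14.825 turn 1.0999 Mz -0.009 +- 0.007 eff6 -0.007+-0.005 F [  0.2   0.8 -15.1] z 0.1049
```

{"op": "drive_tool", "data": {"rows": [[[0, 0, -0.025], [0, 0, 0], 0.5], [[0, 0, 0], [0, 0, 0], 0.5]]}}

```text
clock: 15.08
position: [0.4963, 0.0683, 0.1049]
ee_rot: [0.0, 0.377, 0.926, 0.0]
contact_force: [1.1, 1.3, -15.5]
width: 0.0134
gripper_force: 48.9
```

```bash
python3 av.py
```

```text
t 15.325 turn 1.1249 Mz -0.017 +- 0.037 eff6 -0.007+-0.005 F [  0.5   0.8 -15.2] z 0.1048
```

{"op": "drive_tool", "data": {"rows": [[[0, 0, -0.025], [0, 0, 0], 0.5], [[0, 0, 0], [0, 0, 0], 0.5]]}}

```text
clock: 15.58
position: [0.4962, 0.0683, 0.1049]
ee_rot: [0.0, 0.389, 0.921, 0.0]
contact_force: [0.9, 1.1, -15.3]
width: 0.0136
gripper_force: 48.9
```

```bash
python3 av.py
```

```text
t 15.825 turn 1.1499 Mz -0.024 +- 0.039 eff6 -0.007+-0.005 F [  0.4   1.  -15. ] z 0.1049
```

{"op": "drive_tool", "data": {"rows": [[[0, 0, -0.025], [0, 0, 0], 0.5], [[0, 0, 0], [0, 0, 0], 0.5]]}}

```text
clock: 16.08
position: [0.4962, 0.0683, 0.1048]
ee_rot: [0.0, 0.4, 0.916, 0.0]
contact_force: [0.8, 0.5, -15.2]
width: 0.0131
gripper_force: 48.9
```

```bash
python3 av.py
```

```text
t 16.325 turn 1.1749 Mz -0.009 +- 0.039 eff6 -0.003+-0.006 F [  0.4   0.8 -15.2] z 0.1048
```

{"op": "drive_tool", "data": {"rows": [[[0, 0, -0.02], [0, 0, 0], 0.5], [[0, 0, 0], [0, 0, 0], 0.5]]}}

```text
clock: 16.58
position: [0.4962, 0.0683, 0.1048]
ee_rot: [0.0, 0.409, 0.912, 0.0]
contact_force: [0.8, 0.3, -14.8]
width: 0.0135
gripper_force: 49.0
```

```bash
python3 av.py
```

```text
t 16.825 turn 1.1949 Mz 0.016 +- 0.026 eff6 0.021+-0.004 F [  0.8   1.1 -14.7] z 0.1048
```

Contact with the sprung stop at ≈1.178 rad (0.028 Nm). I'll back off slightly and lower.

{"op": "drive_tool", "data": {"rows": [[[0, 0, 0.025], [0, 0, 0], 0.5], [[0, 0, 0], [0, 0, -0.1], 0.5], [[0, 0, 0], [0, 0, -0.1], 0.5], [[0, 0, 0], [0, 0, -0.05], 0.5], [[0, 0, 0], [0, 0, 0], 0.5]]}}

```text
clock: 17.45
position: [0.4962, 0.0683, 0.1023]
ee_rot: [0.0, 0.398, 0.918, 0.0]
contact_force: [0.3, 0.6, -14.1]
width: 0.0131
gripper_force: 49.0
```

```bash
python3 av.py
```

```text
t 17.7 turn 1.1699 Mz 0.005 +- 0.011 eff6 0.012+-0.000 F [  0.6   1.1 -15. ] z 0.1023
```

{"op": "drive_tool", "data": {"rows": [[[0, 0, 0], [0, 0, -0.1], 0.5], [[0, 0, 0], [0, 0, -0.05], 0.5], [[0, 0, 0], [0, 0, 0], 0.5]]}}

```text
clock: 18.08
position: [0.4962, 0.0683, 0.1008]
ee_rot: [0.0, 0.398, 0.918, 0.0]
contact_force: [0.2, 1.1, -13.8]
width: 0.0134
gripper_force: 49.0
```

```bash
python3 av.py
```

```text
t 18.325 turn 1.1699 Mz 0.026 +- 0.037 eff6 0.012+-0.000 F [  0.7   0.7 -14. ] z 0.1008
```

{"op": "drive_tool", "data": {"rows": [[[0, 0, 0], [0, 0, -0.05], 0.5], [[0, 0, 0], [0, 0, -0.05], 0.5], [[0, 0, 0], [0, 0, 0], 0.5]]}}

```text
clock: 18.7
position: [0.4964, 0.0683, 0.1006]
ee_rot: [0.0, 0.398, 0.918, 0.0]
contact_force: [-2.4, 0.2, -4.3]
width: 0.0134
gripper_force: 49.9
```

```bash
python3 av.py
```

```text
t 18.95 turn 1.1699 Mz 0.014 +- 0.032 eff6 0.009+-0.000 F [-2.   0.5 -1.9] z 0.1005
```

The plunger has landed at about 7 mm lift, in the notch. Releasing.

{"op": "drive_tool", "data": {"rows": [[[0, 0, 0], [0, 0, 0], 1.8], [[0, 0, 0], [0, 0, 0], 2.5], [[0, 0, 0], [0, 0, 0], 3.5], [[0, 0, 0], [0, 0, 1], 4], [[0, 0, 0], [0, 0, 3], 4], [[0, 0, 0], [0, 0, 5], 4], [[0, 0, 0], [0, 0, 3], 4]]}}

```text
clock: 19.82
position: [0.4974, 0.0683, 0.2231]
ee_rot: [0.002, 0.398, 0.918, 0.001]
contact_force: [0.2, -0.2, -0.5]
width: 0.04
gripper_force: 0.0
```

{"op": "drive_tool", "data": {"rows": [[[0, 0, 0], [0, -6, 0], 4], [[0, 0, 0], [0, -6, 0], 4], [[0, 0, 0], [0, -6, 0], 4], [[0, 0, 0], [0, 0, 0], 4]]}}

```text
clock: 20.32
position: [0.4966, -0.1158, 0.2206]
ee_rot: [0.001, 0.4, 0.916, -0.001]
contact_force: [0.6, 0.6, -0.6]
width: 0.0396
gripper_force: 0.0
```

```bash
python3 st.py; python3 - <<'E'
from h import *
import cv2
a=eyes.get_image("top")[170:290,200:330,::-1];b=eyes.get_image("side")[170:270,250:358,::-1]
r=lambda i:cv2.resize(i,(400,400*i.shape[0]//i.shape[1]),interpolation=2)
a,b=r(a),r(b);h=min(len(a),len(b));cv2.imwrite("pics/c3.png",np.hstack([a[:h],b[:h]]))
E
```

```text
[ 0.4966 -0.1158  0.2206] yaw 2.318 F [ 0.59  0.56 -0.57] M [0.036 0.01  0.005] 0.0396 0.0 20.325 eff6 -0.177
```

View pics/c3.png

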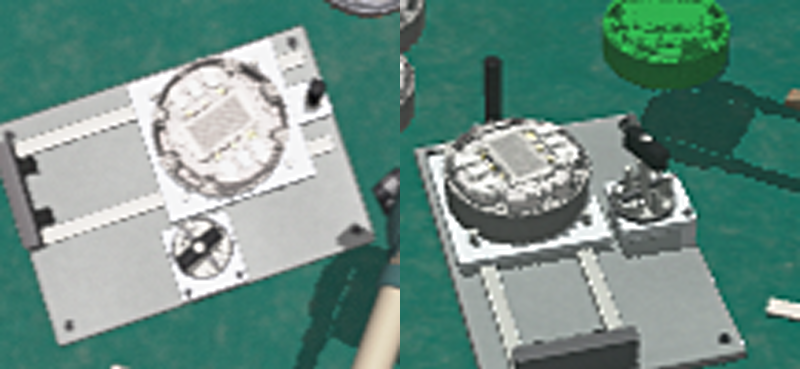

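The picture shows the T-bar turned about 67° at crop (198,247) and standing raised; carriage and stud are unmoved. The post is at crop (317,93) top view and (492,85) side view. Measuring the post.

```bash
python3 - <<'E'
from h import *
import cv2
F=np.array([.4962,.0683]);c,s=np.cos(.352),np.sin(.352);R=np.array([[c,-s],[s,c]]);o=F-R@[-.087,0]
for n,(x,y,w,h) in {"top":(294,190,18,22),"side":(268,178,16,30)}.items():
    g=eyes.get_image(n)[y:y+h,x:x+w].max(2);m=(g<60).astype(np.uint8)
    k,l,st,ce=cv2.connectedComponentsWithStats(m);i=1+st[1:,4].argmax();p=np.argwhere(l==i)[:,::-1]+[x,y]
    print(n,st[i],p.min(0),p.max(0))
    for r in np.unique(p[:,1]): q=p[p[:,1]==r][:,0];print(r,q.min(),q.max(),end="; ")
    print()
for P in ([.6381,-.0305],[.6407,-.0305],[.636,-.031]):
    print(R.T@(np.array(P)-o),[proj(n,[*P,z]).round(1) for n in("top","side") for z in(.03,.112)])
E
```

```text
top [ 6  9  5  5 18] [300 199] [304 203]
199 301 304; 200 300 304; 201 300 303; 202 300 303; 203 300 302; 
side [ 5  7  4 18 67] [273 185] [276 202]
185 274 274; 186 273 276; 187 273 276; 188 273 276; 189 273 276; 190 273 276; 191 273 276; 192 273 276; 193 273 276; 194 273 276; 195 273 276; 196 273 276; 197 273 276; 198 273 276; 199 273 276; 200 273 276; 201 273 276; 202 273 275; 
[ 0.01213555 -0.14166578] [array([301.7, 201.5]), array([303. , 197.5]), array([274.6, 204.8]), array([274.3, 185.9])]
[ 0.01457613 -0.14256219] [array([301.7, 200.6]), array([303. , 196.5]), array([273.8, 204.7]), array([273.5, 185.8])]
[ 0.00999192 -0.14141109] [array([301.8, 202.3]), array([303.1, 198.3]), array([275.2, 204.7]), array([274.9, 185.8])]
```

{"op": "drive_tool", "data": {"rows": [[[0, 0, -0.132], [4.7, 2.7, 0], 4], [[0, 0, -0.132], [4.7, 2.7, 0], 4], [[0, 0, -0.132], [4.7, 2.7, 0], 4], [[0, 0, 0], [0, 0, -4], 4], [[0, 0, 0], [0, 0, -2.5], 4], [[0, 0, 0], [0, 0, 0], 4], [[0, 0, 0], [0, 0, 0], 4]]}}

```text
clock: 21.4
position: [0.6378, -0.0297, 0.1561]
ee_rot: [0.001, 0.57, 0.822, 0.001]
contact_force: [0.6, -0.1, 0.7]
width: 0.0402
gripper_force: 0.0
```

```bash
python3 st.py; python3 - <<'E'
from h import *
import cv2
b=eyes.get_image("side")[130:230,220:340,::-1]
cv2.imwrite("pics/c4.png",cv2.resize(b,None,fx=5,fy=5,interpolation=2))
E
```

```text
[ 0.6378 -0.0297  0.1561] yaw 1.9293 F [ 0.59 -0.15  0.71] M [ 0.014 -0.048 -0.018] 0.0402 0.0 21.4 eff6 0.001
```

View pics/c4.png

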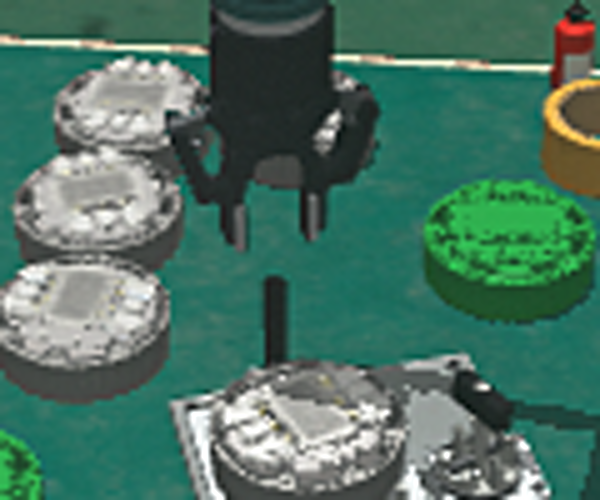

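Fingers at crop (232,230) and (313,225) straddle the post (275,280) evenly. Descend and close.

{"op": "drive_tool", "data": {"rows": [[[0, 0, 0], [-0.05, -0.1, -3], 4], [[0, 0, 0], [0, 0, -2], 4], [[0, 0, 0], [0, 0, -1.2], 4], [[0, 0, 0], [0, 0, 0], 4]]}}

```text
clock: 21.95
position: [0.6367, -0.0317, 0.093]
ee_rot: [0.0, 0.57, 0.821, 0.0]
contact_force: [0.4, 0.1, -0.7]
width: 0.0402
gripper_force: 0.0
```

{"op": "drive_tool", "data": {"rows": [[[0, 0, 0], [0, 0, 0], 3], [[0, 0, 0], [0, 0, 0], 2.2], [[0, 0, 0], [0, 0, 0], 1.7], [[0, 0, 0], [0, 0, 0], 1], [[0, 0, 0], [0, 0, 0], 1], [[0, 0, 0], [0, 0, 0], 1]], "force": 30}}

```text
clock: 22.7
position: [0.638, -0.0315, 0.0937]
ee_rot: [0.001, 0.57, 0.821, 0.001]
contact_force: [3.0, 2.2, 5.0]
width: 0.0151
gripper_force: 29.5
```

```bash
python3 st.py
```

```text
[ 0.638  -0.0315  0.0937] yaw 1.9277 F [3.03 2.21 5.  ] M [ 0.245 -0.5   -0.027] 0.0151 29.46518450975418 22.7 eff6 -0.008
```

{"op": "drive_tool", "data": {"rows": [[[0, 0, 0], [0.1, 0, 0], 1], [[0, 0, 0], [-0.09, 0.23, 0], 1], [[0, 0, 0], [-0.17, 0.47, 0], 1], [[0, 0, 0], [-0.17, 0.47, 0], 1], [[0, 0, 0], [-0.17, 0.47, 0], 1], [[0, 0, 0], [-0.17, 0.47, 0], 1], [[0, 0, 0], [-0.17, 0.47, 0], 1], [[0, 0, 0], [-0.17, 0.47, 0], 1]]}}

```text
clock: 23.7
position: [0.6275, -0.0023, 0.0937]
ee_rot: [0.002, 0.57, 0.822, -0.0]
contact_force: [3.2, -1.3, 6.0]
width: 0.015
gripper_force: 29.6
```

```bash
python3 st.py
```

```text
[ 0.6275 -0.0023  0.0937] yaw 1.9282 F [ 3.18 -1.34  6.01] M [-0.226 -0.327 -0.009] 0.015 29.6417436003685 23.7 eff6 -0.05
```

{"op": "drive_tool", "data": {"rows": [[[0, 0, 0], [-0.17, 0.47, 0], 1], [[0, 0, 0], [-0.17, 0.47, 0], 1], [[0, 0, 0], [-0.17, 0.47, 0], 1], [[0, 0, 0], [-0.17, 0.47, 0], 1], [[0, 0, 0], [-0.17, 0.47, 0], 1], [[0, 0, 0], [-0.17, 0.47, 0], 1], [[0, 0, 0], [-0.17, 0.47, 0], 1], [[0, 0, 0], [-0.17, 0.47, 0], 1]]}}

```text
clock: 24.7
position: [0.6141, 0.0353, 0.0937]
ee_rot: [0.002, 0.57, 0.822, -0.0]
contact_force: [2.4, -1.4, 6.0]
width: 0.0153
gripper_force: 29.6
```

{"op": "drive_tool", "data": {"rows": [[[0, 0, 0], [-0.17, 0.47, 0], 1], [[0, 0, 0], [-0.17, 0.47, 0], 1], [[0, 0, 0], [-0.1, 0.28, 0], 1], [[0, 0, 0], [-0.1, 0.28, 0], 1], [[0, 0, 0], [-0.1, 0.28, 0], 1], [[0, 0, 0], [0, 0, 0], 1]]}}

```text
clock: 25.45
position: [0.6075, 0.0536, 0.0937]
ee_rot: [0.001, 0.57, 0.822, 0.0]
contact_force: [2.1, 0.3, 6.3]
width: 0.0152
gripper_force: 29.7
```

```bash
python3 st.py
```

```text
[0.6075 0.0536 0.0937] yaw 1.9282 F [2.08 0.25 6.31] M [ 0.002 -0.291 -0.021] 0.0152 29.673489332199097 25.45 eff6 0.012
```

{"op": "drive_tool", "data": {"rows": [[[0, 0, 0], [-0.1, 0.28, 0], 1], [[0, 0, 0], [-0.1, 0.28, 0], 1], [[0, 0, 0], [-0.1, 0.28, 0], 1], [[0, 0, 0], [-0.05, 0.14, 0], 1], [[0, 0, 0], [-0.05, 0.14, 0], 1], [[0, 0, 0], [0, 0, 0], 1]]}}

```text
clock: 26.2
position: [0.6043, 0.0627, 0.0938]
ee_rot: [0.003, 0.57, 0.822, -0.001]
contact_force: [2.5, -5.2, 5.5]
width: 0.0152
gripper_force: 29.6
```

```bash
python3 st.py
```

```text
[0.6043 0.0627 0.0938] yaw 1.9291 F [ 2.52 -5.16  5.54] M [-0.8   -0.461 -0.007] 0.0152 29.564179480075836 26.2 eff6 0.018
```

{"op": "drive_tool", "data": {"rows": [[[0, 0, 0], [-0.05, 0.14, 0], 1], [[0, 0, 0], [0, 0, 0], 1]]}}

```text
clock: 26.45
position: [0.6043, 0.0627, 0.0938]
ee_rot: [0.004, 0.57, 0.822, -0.002]
contact_force: [4.1, -8.6, 5.2]
width: 0.015
gripper_force: 29.5
```

{"op": "drive_tool", "data": {"rows": [[[0, 0, 0], [0.03, -0.1, 0], 1], [[0, 0, 0], [0, 0, 0], 1.7], [[0, 0, 0], [0, 0, 0], 2.5], [[0, 0, 0], [0, 0, 0], 4], [[0, 0, 0], [0, 0, 1], 4], [[0, 0, 0], [0, 0, 4], 4], [[0, 0, 0], [0, 0, 6], 4], [[0, 0, 0], [0, 0, 2], 4]]}}

```text
clock: 27.45
position: [0.6041, 0.0661, 0.2278]
ee_rot: [0.003, 0.57, 0.822, 0.002]
contact_force: [-0.1, -0.2, -0.6]
width: 0.0399
gripper_force: 0.0
```

{"op": "drive_tool", "data": {"rows": [[[0, 0, 0], [0, -6, 1], 4], [[0, 0, 0], [0, -6, 0], 4], [[0, 0, 0], [0, -6, 0], 4], [[0, 0, 0], [0, -6, 0], 4], [[0, 0, 0], [0, 0, 0], 4], [[0, 0, 0], [0, 0, 0], 4]]}}

```text
clock: 28.2
position: [0.6021, -0.1738, 0.233]
ee_rot: [-0.0, 0.571, 0.821, 0.0]
contact_force: [0.2, 0.8, -0.7]
width: 0.04
gripper_force: 0.0
```

```bash
python3 st.py; python3 - <<'E'
from h import *
import cv2
a=eyes.get_image("top")[170:290,190:320,::-1];b=eyes.get_image("side")[170:280,250:368,::-1]
r=lambda i:cv2.resize(i,(400,400*i.shape[0]//i.shape[1]),interpolation=2)
a,b=r(a),r(b);h=min(len(a),len(b));cv2.imwrite("pics/c5.png",np.hstack([a[:h],b[:h]]))
E
```

```text
[ 0.6021 -0.1738  0.233 ] yaw 1.9271 F [ 0.21  0.78 -0.65] M [-0.011 -0.008 -0.029] 0.04 0.0 28.2 eff6 -0.002
```

View pics/c5.png

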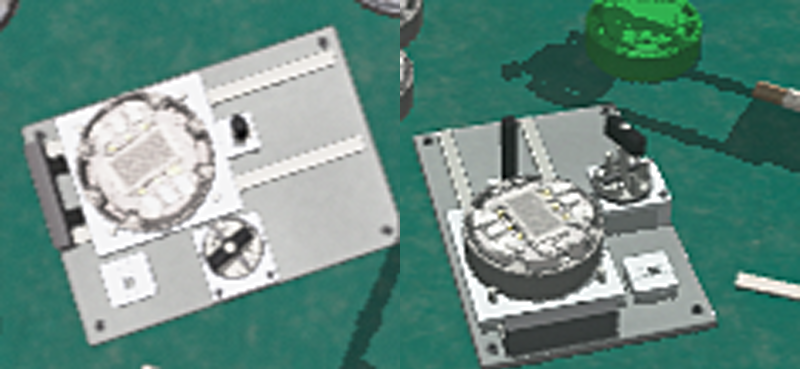

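The carriage sits against the end-stop buffers at (70,190), the stud is centred in its nest at (147,165), and the T-handle is still raised and turned at (232,247).

```bash
python3 -c "
from rig import job
print(job.sign_off())"
```

```text
the job is handed in; nothing more can be done
None
```

The job is handed in at about 28 s of the 67 s allowed: the plunger is parked in the rest notch, the carriage is home against the end stop, and the stud is still in its nest; the result of the judging was not reported back.

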